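# Tip two nailed crates to find the stamped base, push that one to the dispatch bar

## Robot

A 7-joint arm with a two-finger parallel gripper is mounted at the origin on the work surface; the furniture and walls round the work are solid. World frame = base frame: x ahead of the robot, y to its left, z up, the work surface at z = 0. Lengths are in mm, angles in rad, forces in N, time in s.
With the tool pointing down it reaches from about 350 to 900 mm from the base axis. Payload 8.1 kg.
Tool frame: the origin (TCP) lies at the very end of the fingers, on their centre line; the grasp point (between the pads) lies 19 mm behind it; y points along the fingers, z is the direction in which the jaws open and shut, and the axes are right-handed (so a half turn about y gives the same grasp; the last joint's range is limited). The gripper opens to 85 mm and grips with 20 to 120 N. Pads are 22 mm wide; open, the fingers measure 114 mm over their backs; the gripper's body (76 mm by 85 mm) begins 54 mm behind the grasp point. The pads swing forward as they close: fully open they stand 13 mm farther back than shut.
Start: joints at [-1.236, 0.434, 0.025, 1.573, -0.012, 1.134, -0.075], TCP at [264.995, 566.056, 231.323] pointing down, gripper open.
Joint ranges: [-2.62, 2.62], [-0.44, 2.09], [-1.27, 1.32], [0.08, 2.57], [-1.32, 4.46], [0.12, 2], [-2.74, 2.74]. Speed limits (rad/s): [2.22, 2.22, 3.01, 3.01, 3.14, 3.14, 3.14].

## Interface

Orientations are given as a unit quaternion [w, x, y, z].
In Python, from cell import manip gives the robot as it stands.
- The arm moves only by the tool servo_tool, never from a script. Its argument "steps" is a list of rows, each a list of 2 entries, a list of its own where there are three numbers: the shift along the world's x, y, z in cm, then the turn about the world's z in degrees. In form: [[[tx, ty, tz], turn], ...]. A call has 1 to 10 rows; each row shifts and turns the commanded pose from where the row before left it; what a row does not reach is not made up. A row lasts 1/10 s, in which the tool goes at most 50 mm and 8.59 degrees, less where a joint would pass 70% of its speed; a pose out of reach is approached as far as the arm can. A call with a gripper value outside its range is refused whole. "claw" is the closure, from -1 (fully open) to 1 (shut), so that 0 is half open, set as the call begins (left out, the last holds). The fingers move at their own pace and stop on an object; "grip_force" is the grip in N (left out, the last holds). Time passes only in rows, so rows that do not move let the fingers close. It gives the time, the measured TCP pose, the force and the opening at its end, in the units of the state.
- manip.sense(): the state, without advancing time (a new reading comes with each control period).
- manip.grab_frame(name): name is "scene" or "side" or "wrist"; returns a dict with "frame" (384x512x3 uint8, red, green, blue), "fx", "fy", "cx", "cy" (pixels), "eye" and "rotation" of the camera in the world. Camera axes: x right, y up, looking along -z (the intrinsics and any distortion apply to the point x, -y, -z); pixel columns grow to the right and rows downward; lengths in mm; the calibration is good to about 2 mm. A picture is of the moment at which its call begins. There is no depth.
- manip.hand_in(): hands the job in, once; it reports no verdict.
The state is a dict: "t": time; "joint_positions": joint angles; "joint_velocities": joint speeds; "tau": joint torques, N m; "ee_pos": TCP position; "tool_rot": TCP orientation; "contact_force": force on the tool from outside, world axes, zero at the start; "moment": the same for the moment, N m; "grip_width": finger opening in mm.
Only numpy, scipy, OpenCV 4.12 (cv2) and the standard library are available. Lean on these libraries where they do the work, as an engineer would, in place of code of your own. Each camera call takes 0.05 s, during which the arm holds its last target.

## Task

Two identical nailed-shut crates stand upright on the bench and one carries the inspector's branded ring stamp on its underside. Without gripping or lifting anything, tip both crates away from you with the fingertips so that each drops onto its back with its underside facing you, then push the stamped one straight ahead, lid first, until its lid is flush and square against the steel dispatch bar. Leave the unstamped crate lying where it fell and leave everything else alone.

Things in the scene. Friction and masses are not known exactly. Their poses are not given: they have to be found in the camera images.
- crate_1: Slatted pine crate, nailed shut, 90 mm deep (x), 100 wide (y), 130 high (z), about 0.6 kg, upright at first. Origin: centre of its underside; z to its lid, x to its back (away from the robot within 0.15 rad), y to its left. Two skids along x, 18 wide and 8 thick, lie at y = +-41 mm; the board between is set back 8 mm. Either crate may stand left or right.
- crate_2: Crate alike in size, weight and axes. Either crate, pushed by a finger 110 mm up its front face, turns about its back lower edge with little sliding, balances at 35 degrees and falls on by itself onto its back: then 90 mm high, 130 long, underside facing the robot, own x straight down. Pushed low when lying, it slides. Too wide for a gripper.
- crate_1_center (a point): Middle of crate 1 (65 mm along z from its origin).
- crate_2_center (a point): Middle of crate 2 (65 mm along z from its origin).
- crate_1_lid (a point): Centre of crate 1's lid, the outer face (130 mm along z from its origin); this face goes against the dispatch bar.
- crate_2_lid (a point): Centre of crate 2's lid.
- stamp (a point): Centre of the branded stamp: a dark burnt ring of 45 mm with a slanted bar across and a short tail, on the board between the skids under one crate only, 8 mm from that crate's origin along its z; it belongs to the crate whose origin it lies next to. Out of sight until that crate is tipped.
- dispatch_bar: Dispatch bar: dark steel angle bar, 500 mm long (its own y), 40 mm high, bolted flat to the bench beyond the crates. Its smooth upright face is towards the robot. Origin: middle of that face at bench level; its own x points away from the robot, square to the face. It does not move.
- drift_punch: Round steel drift, 205 mm long (its own y), 25 mm thick, lying between the two crates and pointing away from the robot; origin under its middle. Leave it alone.
- abrasive_roll_4: Small roll of abrasive cloth, 59 mm long, 25 mm thick, lying midway between the two crates' lanes, nearer the dispatch bar; origin under its middle. Leave it alone.
There are look-alikes about, which are no part of the job. Leave any pink look-alike of the crate_2 alone.

How it is judged:
By the outcome, as a careful person would: the job done as asked, in the order asked, and still so for the second after the job is handed in, with the robot touching nothing.
It also fails if it takes over 51 s, if anything falls off the work surface, if the arm or the gripper's body presses on something with over 40 N, if the wrist force passes 120 N, or if a joint passes its speed limit or range.

## Working session

There is one attempt and no reset: what is moved stays moved. The work goes in short steps, Python scripts to look and compute and a tool call to move; the robot and the scene stay as the last step left them, time stands still between calls to the robot, and variables do not carry over. Pictures are saved under pics/ and viewed, and the job is handed in when it is done.

Besides the shell and the picture viewer there is one more tool, called after "Request:" as name([rows], argument=value, ...), one row to a line, values as JSON. servo_tool: Moves the arm, as the interface text tells. Its arguments: {"type":"object","properties":{"steps":{"type":"array"},"claw":{"type":"number"},"grip_force":{"type":"number"}},"required":["steps"]}

```bash
mkdir -p pics; ls
cat > h.py <<'E'
import numpy as np,cv2
from cell import manip
def grab(n,f):
    d=manip.grab_frame(n); cv2.imwrite(f'pics/{f}.png',cv2.cvtColor(d['frame'],cv2.COLOR_RGB2BGR))
    np.savez(f'pics/{f}.npz',**{k:np.array(v) for k,v in d.items()}); return d
def load(f): return dict(np.load(f'pics/{f}.npz',allow_pickle=True))
def ray(d,u,v):
    c=np.array([(u-d['cx'])/d['fx'],-(v-d['cy'])/d['fy'],-1.0]); return np.array(d['eye'],float),np.array(d['rotation'])@c
def onz(d,u,v,z):
    e,r=ray(d,u,v); return e+r*(z-e[2])/r[2]
def proj(d,p):
    c=np.array(d['rotation']).T@(np.array(p,float)-d['eye']); return d['cx']+d['fx']*c[0]/-c[2], d['cy']+d['fy']*c[1]/c[2]
E
python3 - <<'E'
from h import *
for n in ['scene','side','wrist']:
    d=grab(n,n+'0'); print(n,{k:(np.array(v).round(3).tolist()) for k,v in d.items() if k!='frame'})
print(manip.sense())
E
```

```text
pics
scene {'fx': 483.931, 'fy': 483.931, 'cx': 256.516, 'cy': 199.8, 'eye': [1179.415, 88.946, 1326.055], 'rotation': [0.663, 0.187, 0.189, 0.7]}
side {'fx': 346.934, 'fy': 346.934, 'cx': 252.008, 'cy': 187.068, 'eye': [835.967, 552.971, 912.262], 'rotation': [0.302, 0.1, 0.301, 0.899]}
wrist {'fx': 266.59, 'fy': 266.59, 'cx': 258.976, 'cy': 194.495, 'eye': [197.571, 597.847, 373.32], 'rotation': [0.835, -0.125, -0.078, 0.531]}
{'t': 0.15, 'joint_positions': array([-1.23560269,  0.43506514,  0.02496023,  1.57387459, -0.01157191,
        1.13398553, -0.07510604]), 'joint_velocities': array([-0.00051557, -0.00229017,  0.00044617, -0.00192366, -0.00140098,
       -0.00099632, -0.00081232]), 'tau': array([ 2.39335051e-03, -6.70881772e+01,  1.02636650e+00, -3.16447306e+01,
        1.56810548e-02,  8.98515485e-03,  2.58998949e-05]), 'ee_pos': array([264.84841152, 565.6979691 , 230.70993545]), 'tool_rot': array([-0.68981199,  0.69064712, -0.15361387,  0.1535212 ]), 'contact_force': array([0.151975  , 0.44445324, 0.17585594]), 'moment': array([-0.00638801,  0.01676489, -0.03615166]), 'grip_width': 85.40614823994383}
```

```bash
python3 - <<'E'
s=open('h.py').read()
s=s.replace("d['rotation'])@c","d['rotation'])@c").replace("np.array(d['rotation'])","R(d)")
s=s.replace("def ray","def R(d):\n    from scipy.spatial.transform import Rotation as Q\n    w,x,y,z=np.array(d['rotation']); return Q.from_quat([x,y,z,w]).as_matrix()\ndef ray")
open('h.py','w').write(s)
E
sed -n 8,20p h.py
```

```text
from scipy.spatial.transform import Rotation as Q
    w,x,y,z=np.array(d['rotation']); return Q.from_quat([x,y,z,w]).as_matrix()
def ray(d,u,v):
    c=np.array([(u-d['cx'])/d['fx'],-(v-d['cy'])/d['fy'],-1.0]); return np.array(d['eye'],float),R(d)@c
def onz(d,u,v,z):
    e,r=ray(d,u,v); return e+r*(z-e[2])/r[2]
def proj(d,p):
    c=R(d).T@(np.array(p,float)-d['eye']); return d['cx']+d['fx']*c[0]/-c[2], d['cy']+d['fy']*c[1]/c[2]
```

View pics/scene0.png

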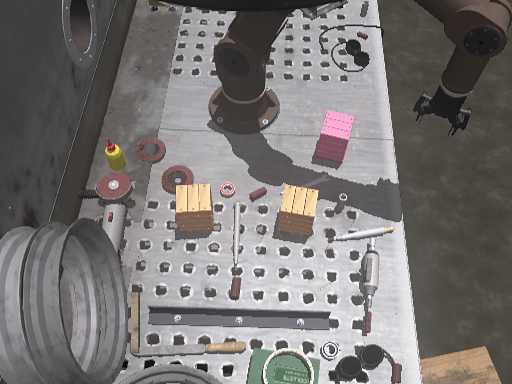

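View pics/side0.png

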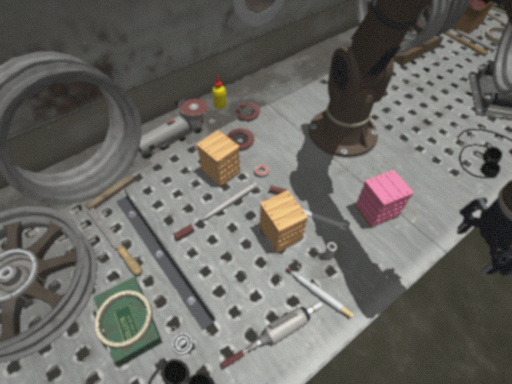

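View pics/wrist0.png

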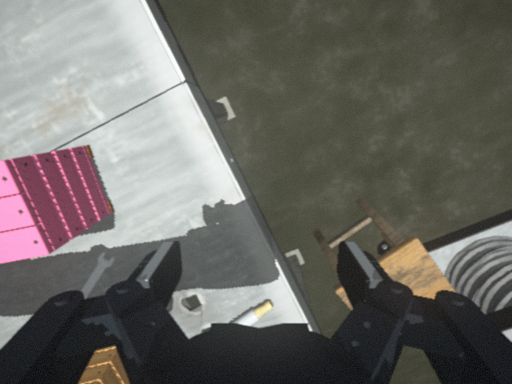

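Run:
```python
import cv2
a=cv2.imread('pics/scene0.png')
cv2.imwrite('pics/c1.png',cv2.resize(a[170:340,130:350],None,fx=3.5,fy=3.5,interpolation=cv2.INTER_CUBIC))
a=cv2.imread('pics/side0.png')
cv2.imwrite('pics/c2.png',cv2.resize(a[120:330,110:350],None,fx=2.8,fy=2.8,interpolation=cv2.INTER_CUBIC))
```

```text
(no output)
```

View pics/c1.png

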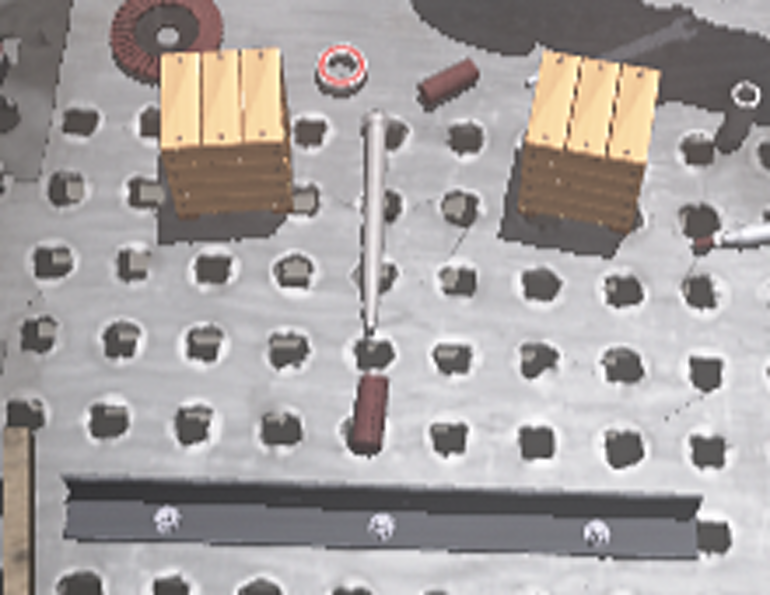

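View pics/c2.png

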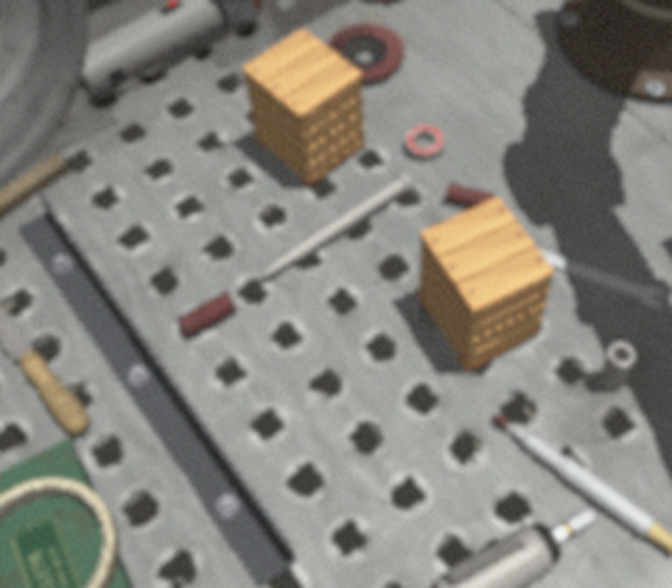

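Run:
```python
from h import *
d=load('scene0');s=load('side0')
f=lambda p:(p[0]/3.5+130-.4,p[1]/3.5+170-.4)
g=lambda p:(p[0]/2.8+110-.4,p[1]/2.8+120-.4)
def quad(n,dd,fn,Q):
    P=np.array([onz(dd,*fn(q),130)[:2] for q in Q]); c=P.mean(0)
    e=[np.linalg.norm(P[i]-P[(i+1)%4]).round(1) for i in range(4)]
    ax=(P[2]+P[3]-P[0]-P[1]); print(n,P.round(0).tolist(),'c',c.round(1),'edges',e,'yaw',np.arctan2(ax[1],ax[0]).round(3), )
    w=P[1]-P[0]+P[2]-P[3]; print(' yawfromwidth',np.arctan2(-w[0],w[1]).round(3))
# order: near-robot right, near left, far left, far right
quad('L scene',d,f,[(545,48),(661,70),(635,162),(520,148)])
quad('R scene',d,f,[(160,52),(280,48),(290,143),(161,150)])
# side: robot at upper right; far at lower left? print raw
quad('L side',s,g,[(492,198),(553,264),(482,308),(421,236)])
quad('R side',s,g,[(305,29),(362,74),(306,116),(244,70)])
for p in [(65,478),(703,497)]: print('bar',onz(d,*f(p),40).round(1))
for p in [(42,202),(290,558)]: print('bar side',onz(s,*g(p),40).round(1))
for n,p in dict(punch1=(375,112),punch2=(369,335),roll1=(373,375),roll2=(367,450),rollR=(355,440)).items(): print(n,onz(d,*f(p),12).round(0))
for p in [(330,110),(353,112),(350,135),(318,165),(343,197),(362,238)]: print(onz(d,*p,0 if p[1]>190 else 130).round(0))
```

```text
L scene [[404.0, 149.0], [420.0, 246.0], [509.0, 224.0], [502.0, 131.0]] c [458.9 187.5] edges [np.float64(98.5), np.float64(91.9), np.float64(93.5), np.float64(99.3)] yaw -0.215
 yawfromwidth -0.125
R scene [[427.0, -173.0], [417.0, -73.0], [508.0, -56.0], [520.0, -159.0]] c [ 468.  -115.1] edges [np.float64(100.1), np.float64(92.3), np.float64(104.1), np.float64(94.4)] yaw 0.166
 yawfromwidth 0.109
L side [[415.0, 148.0], [419.0, 243.0], [504.0, 239.0], [500.0, 142.0]] c [459.6 192.9] edges [np.float64(94.7), np.float64(84.8), np.float64(97.4), np.float64(85.0)] yaw -0.063
 yawfromwidth -0.046
R side [[430.0, -166.0], [419.0, -69.0], [503.0, -55.0], [520.0, -153.0]] c [ 467.8 -110.4] edges [np.float64(97.9), np.float64(84.8), np.float64(99.4), np.float64(91.1)] yaw 0.154
 yawfromwidth 0.141
bar [ 766.3 -212.4   40. ]
bar [754.5 284.8  40. ]
bar side [ 769.3 -196.6   40. ]
bar side [760.9 293.3  40. ]
punch1 [405.   3.  12.]
punch2 [621.  14.  12.]
roll1 [657.  20.  12.]
roll2 [721.  19.  12.]
rollR [713.   9.  12.]
[113. 288. 130.]
[117. 363. 130.]
[212. 348. 130.]
[333. 246. 130.]
[361. 342.   0.]
[505. 394.   0.]
```

Run:
```python
from h import *
from scipy.spatial.transform import Rotation as Q
st=manip.sense(); q=st['tool_rot']; M=Q.from_quat([q[1],q[2],q[3],q[0]]).as_matrix(); print('tool axes\n',M.round(3))
for nm in ['scene0','side0']:
    d=load(nm); im=d['frame'].astype(np.uint8); hsv=cv2.cvtColor(im,cv2.COLOR_RGB2HSV)
    vth=190 if nm=='scene0' else 150
    m=cv2.inRange(hsv,(10,60,vth),(28,255,255)); m=cv2.morphologyEx(m,cv2.MORPH_CLOSE,np.ones((3,3)))
    for c in cv2.findContours(m,cv2.RETR_EXTERNAL,cv2.CHAIN_APPROX_NONE)[0]:
        if cv2.contourArea(c)<350: continue
        P=np.array([onz(d,u,v,130)[:2] for u,v in c[:,0]],np.float32)
        r=cv2.minAreaRect(P); print(nm,c[:,0].mean(0).round(),[np.round(x,1) for x in r])
```

```text
tool axes
 [[ 0.906 -0.     0.424]
 [-0.424 -0.001  0.906]
 [ 0.    -1.    -0.001]]
scene0 [299. 200.] [array([458.8, 190. ]), array([99. , 91.4]), np.float64(81.7)]
scene0 [193. 198.] [array([ 467.7, -116.1]), array([91.5, 97. ]), np.float64(7.7)]
side0 [283. 210.] [array([460.8, 194. ]), array([106.3,  92.6]), np.float64(81.7)]
side0 [218. 145.] [array([ 468.6, -113. ]), array([ 94.4, 108. ]), np.float64(7.4)]
```

Request:
servo_tool([
  [[1.3,-4.0,0],1.9],
  [[1.3,-4.0,0],1.9],
  [[1.3,-4.0,0],1.9],
  [[1.3,-4.0,0],1.9],
  [[1.3,-4.0,0],1.9],
  [[1.3,-4.0,0],1.9],
  [[1.2,-4.0,0],1.9],
  [[1.2,-4.0,0],1.9],
  [[1.2,-4.2,0],1.5],
  [[0,0,0],0],
], claw=1, grip_force=30)

```text
t: 1.15
ee_pos: [380.2, 198.3, 231.3]
tool_rot: [-0.704, 0.706, -0.054, 0.054]
contact_force: [0.2, 0.7, -0.3]
grip_width: -0.1
```

Request:
servo_tool([
  [[0,0,-4.0],0],
  [[0,0,-4.0],0],
  [[0,0,-3.0],0],
  [[0,0,-1.0],0],
  [[0,0,0],0],
  [[0,0,0],0],
])

```text
t: 1.75
ee_pos: [379.6, 204.6, 112.3]
tool_rot: [0.705, -0.705, 0.051, -0.052]
contact_force: [-0.0, 0.4, 0.3]
grip_width: -0.2
```

Run:
```python
from h import *
grab('scene','s1'); print(manip.sense()['ee_pos'],manip.sense()['t'])
```

```text
[379.86246554 204.74019118 112.57221792] 1.8
```

View pics/s1.png

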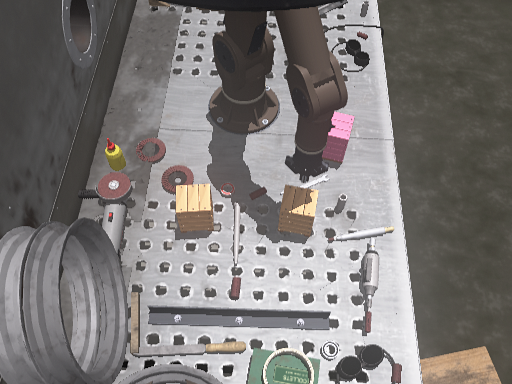

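Request:
servo_tool([
  [[0.8,-0.12,0],0],
  [[0.8,-0.12,0],0],
  [[0.6,-0.09,0],0],
  [[0.6,-0.09,0],0],
  [[0.6,-0.09,0],0],
  [[0.6,-0.09,0],0],
  [[0.6,-0.09,0],0],
  [[0.6,-0.09,0],0],
  [[0.6,-0.09,0],0],
  [[0.6,-0.09,0],0],
])

```text
t: 2.8
ee_pos: [443.8, 194.4, 111.4]
tool_rot: [0.705, -0.705, 0.052, -0.052]
contact_force: [-2.1, 0.9, 3.3]
grip_width: -0.0
```

Run:
```python
from h import *
grab('side','s2'); print(manip.sense()['ee_pos'],manip.sense()['t'])
```

```text
[445.03140918 194.18983784 111.50509257] 2.85
```

View pics/s2.png

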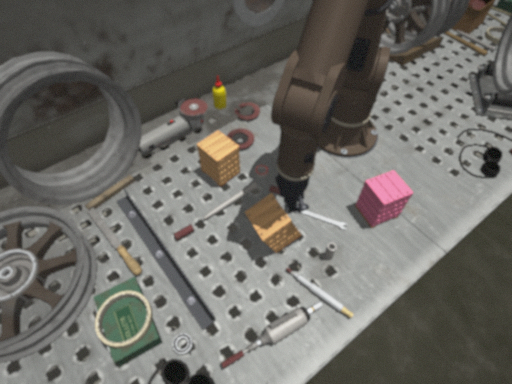

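Side view: the left crate (~272,222) is tilting well about its back edge. Continue pushing.

Request:
servo_tool([
  [[0.5,-0.07,0],0],
  [[0.5,-0.07,0],0],
  [[0.5,-0.07,0],0],
  [[0.5,-0.07,0],0],
  [[0.3,-0.04,0],0],
  [[0,0,0],0],
  [[0,0,0],0],
  [[0,0,0],0],
  [[0,0,0],0],
])

```text
t: 3.75
ee_pos: [465.8, 191.3, 111.3]
tool_rot: [0.705, -0.705, 0.052, -0.052]
contact_force: [-0.1, -0.4, 0.1]
grip_width: 0.1
```

Run:
```python
from h import *
grab('side','s3'); print(manip.sense()['ee_pos'],manip.sense()['t'])
```

```text
[465.84691409 191.32869524 111.3369918 ] 3.8
```

View pics/s3.png

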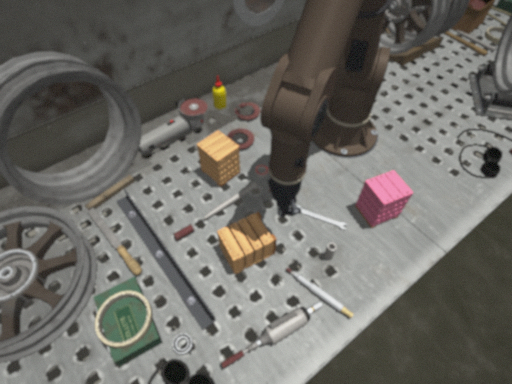

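Request:
servo_tool([
  [[-3.0,0,0],0],
  [[-3.0,-1.6,0],0],
  [[-1.8,-4.0,0],2],
  [[0,-4.0,0],2],
  [[0,-4.0,0],2],
  [[0,-4.0,0],2],
  [[0,-4.0,0],2],
  [[0,-4.0,0],2],
  [[0,-4.0,0],2],
  [[0,-2.0,0],1.8],
])

```text
t: 4.8
ee_pos: [387.7, -128.0, 111.6]
tool_rot: [-0.705, 0.706, 0.045, -0.045]
contact_force: [0.8, 0.7, 0.2]
grip_width: -0.4
```

Request:
servo_tool([
  [[0,0,0],0],
  [[0,0,0],0],
  [[0,0,0],0],
])

```text
t: 5.1
ee_pos: [388.0, -123.6, 111.3]
tool_rot: [0.706, -0.705, -0.046, 0.046]
contact_force: [0.3, 0.9, -0.1]
grip_width: -0.0
```

Run:
```python
from h import *
grab('scene','s4');grab('wrist','w4'); print(manip.sense()['ee_pos'],manip.sense()['t'])
```

```text
[ 388.10485968 -123.57416697  111.30268236] 5.2
```

View pics/s4.png

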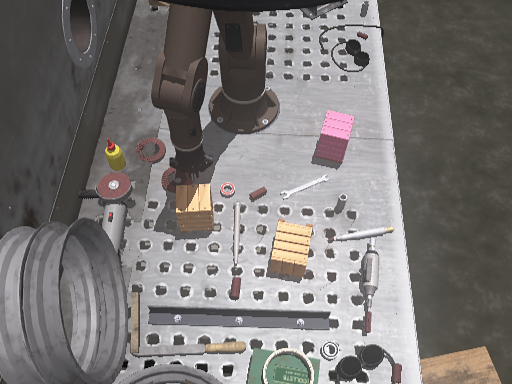

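View pics/w4.png

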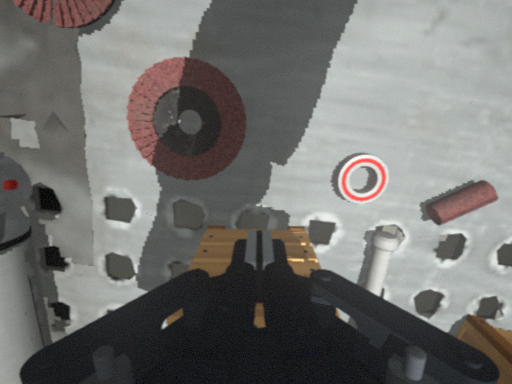

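Request:
servo_tool([
  [[0.8,0.1,0],0],
  [[0.8,0.1,0],0],
  [[0.6,0.08,0],0],
  [[0.6,0.08,0],0],
  [[0.6,0.08,0],0],
  [[0.6,0.08,0],0],
  [[0.6,0.08,0],0],
  [[0.6,0.08,0],0],
  [[0.6,0.08,0],0],
  [[0.6,0.08,0],0],
])

```text
t: 6.2
ee_pos: [452.9, -116.3, 111.5]
tool_rot: [-0.706, 0.706, 0.046, -0.045]
contact_force: [-2.5, 0.4, 3.2]
grip_width: 0.3
```

Request:
servo_tool([
  [[0.5,0.07,0],0],
  [[0.5,0.07,0],0],
  [[0.5,0.07,0],0],
  [[0.5,0.07,0],0],
  [[0.3,0.04,0],0],
  [[0,0,0],0],
  [[0,0,0],0],
  [[0,0,0],0],
  [[0,0,0],0],
])

```text
t: 7.1
ee_pos: [474.8, -113.2, 111.3]
tool_rot: [0.706, -0.706, -0.046, 0.046]
contact_force: [-0.8, 0.0, 1.0]
grip_width: 0.2
```

Run:
```python
from h import *
grab('side','s5'); print(manip.sense()['ee_pos'],manip.sense()['t'])
```

```text
[ 474.85503708 -113.17249248  111.35023101] 7.15
```

View pics/s5.png

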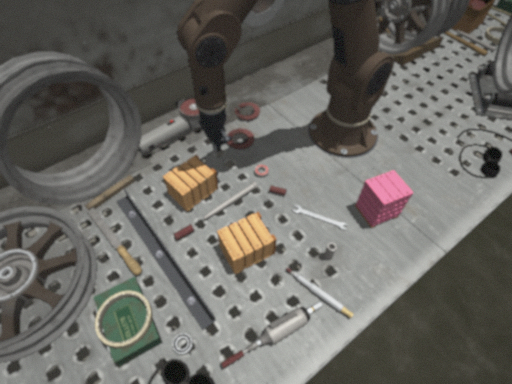

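Run:
```python
from h import *
d=load('w4'); d.pop('frame'); tcp=np.array([388.1,-123.6,111.3]); off=d['eye']-tcp; print(off, -R(d)[:,2])
for tx in (340,360,380,400,420):
  for z in (60,110,160,220):
    t=np.array([tx,-60,z]); dd=dict(d); dd['eye']=t+off
    print(tx,z,[tuple(int(a) for a in proj(dd,p)) for p in ([515,-70,20],[515,-150,20],[515,-110,80])])
```

```text
[-73.72132401  -9.18458101 142.71996761] [ 0.28875133  0.03827031 -0.95663894]
340 60 [(223, 391), (135, 383), (155, 471)]
340 110 [(228, 346), (155, 339), (176, 398)]
340 160 [(233, 314), (170, 307), (190, 350)]
340 220 [(236, 285), (183, 279), (201, 310)]
360 60 [(225, 375), (135, 366), (155, 452)]
360 110 [(230, 332), (156, 324), (177, 381)]
360 160 [(234, 301), (171, 294), (191, 335)]
360 220 [(238, 273), (183, 267), (202, 297)]
380 60 [(227, 358), (135, 349), (156, 432)]
380 110 [(232, 317), (156, 308), (178, 364)]
380 160 [(236, 287), (171, 280), (192, 320)]
380 220 [(239, 261), (184, 255), (204, 284)]
400 60 [(229, 340), (135, 330), (157, 410)]
400 110 [(234, 301), (157, 292), (179, 345)]
400 160 [(238, 273), (172, 266), (193, 303)]
400 220 [(241, 249), (185, 243), (205, 269)]
420 60 [(231, 321), (135, 311), (157, 387)]
420 110 [(236, 285), (157, 276), (180, 325)]
420 160 [(239, 259), (172, 251), (194, 286)]
420 220 [(242, 237), (186, 230), (206, 255)]
```

Request:
servo_tool([
  [[-4.0,0,0],0],
  [[-3.0,2.5,0],0],
  [[-1.5,3.0,0],-2],
  [[0,1.5,0],-3],
  [[0,0,0],0],
  [[0,0,0],0],
])

```text
t: 7.75
ee_pos: [390.4, -43.3, 111.5]
tool_rot: [-0.707, 0.707, 0.016, -0.015]
contact_force: [-0.3, -1.3, -0.3]
grip_width: -0.2
```

Run:
```python
from h import *
grab('wrist','w6'); grab('scene','s6'); print(manip.sense()['ee_pos'],manip.sense()['t'])
```

```text
[390.38307071 -43.97154816 111.3878085 ] 7.85
```

View pics/w6.png

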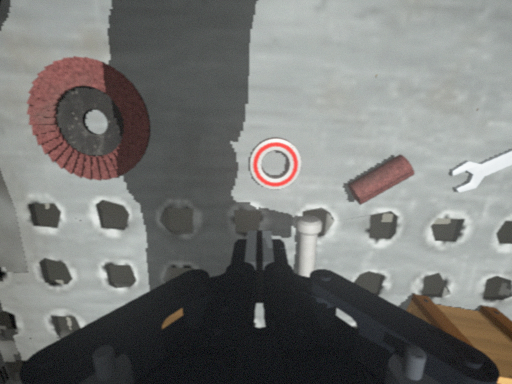

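View pics/s6.png

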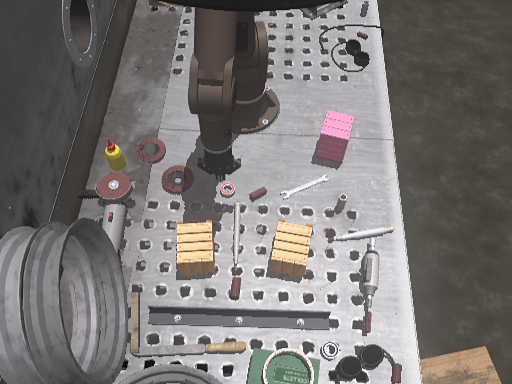

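Request:
servo_tool([
  [[0,2.0,3.0],0],
  [[1.0,3.0,3.0],-1],
  [[1.5,3.0,2.0],-1],
  [[1.0,0.2,0.5],0],
  [[0,0,0],0],
  [[0,0,0],0],
])

```text
t: 8.45
ee_pos: [424.3, 37.3, 195.5]
tool_rot: [-0.707, 0.707, 0.001, -0.003]
contact_force: [0.5, -0.3, 0.1]
grip_width: 0.3
```

Run:
```python
from h import *
grab('wrist','w7'); print(manip.sense()['ee_pos'],manip.sense()['t'])
```

```text
[423.91185333  37.24124445 195.28636348] 8.5
```

View pics/w7.png

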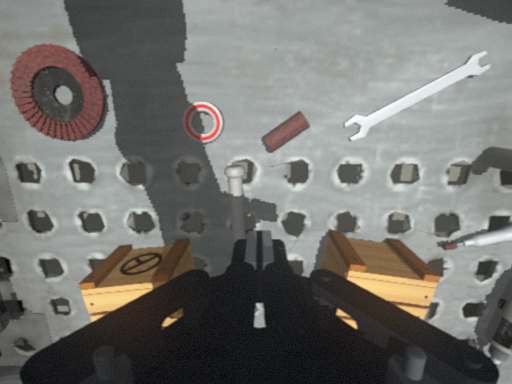

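Run:
```python
from h import *
a=cv2.imread('pics/w7.png'); cv2.imwrite('pics/c7.png',np.vstack([cv2.resize(a[220:330,60:220],None,fx=4,fy=4,interpolation=2)[:290],cv2.resize(a[220:330,310:470],None,fx=4,fy=4,interpolation=2)[:290]]))
d=load('s6'); im=d['frame']; cv2.imwrite('pics/c7s.png',cv2.cvtColor(cv2.resize(im[205:335,140:340],None,fx=4,fy=4,interpolation=2),cv2.COLOR_RGB2BGR))
w=load('w7')
for u,v in [(141,263)]: 
    e,r=ray(w,u,v); k=(512+8-e[0])/r[0]; print(e+k*r)
hsv=cv2.cvtColor(im,cv2.COLOR_RGB2HSV); m=cv2.inRange(hsv,(10,60,190),(28,255,255)); m[:210]=0; m=cv2.morphologyEx(m,cv2.MORPH_CLOSE,np.ones((5,5)))
for c in cv2.findContours(m,cv2.RETR_EXTERNAL,cv2.CHAIN_APPROX_NONE)[0]:
    if cv2.contourArea(c)<350: continue
    P=np.array([onz(d,u,v,90)[:2] for u,v in c[:,0]],np.float32)
    print(c[:,0].mean(0).round(),[np.round(x,1) for x in cv2.minAreaRect(P)])
```

```text
[ 520.         -101.40394966   60.00049658]
[455. 363.] [array([886.2, 583.5]), array([ 51.6, 182.2]), np.float64(10.8)]
[194. 241.] [array([ 585. , -101.8]), array([131.3,  98.3]), np.float64(7.7)]
[292. 242.] [array([572. , 173.4]), array([ 99.2, 131. ]), np.float64(81.6)]
```

View pics/c7.png

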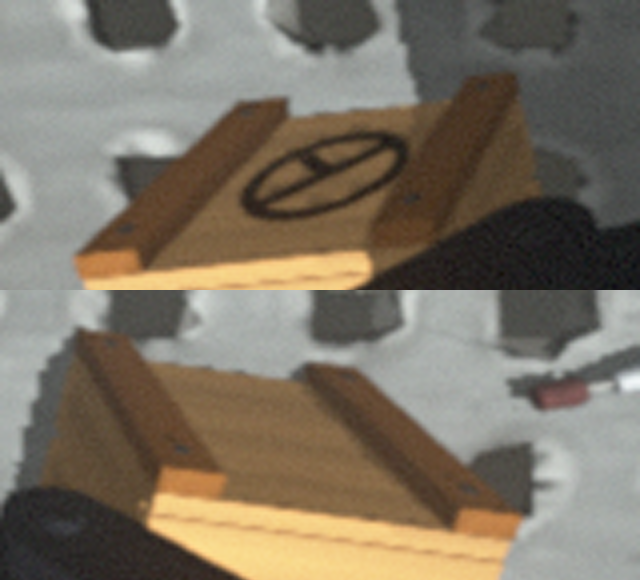

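View pics/c7s.png

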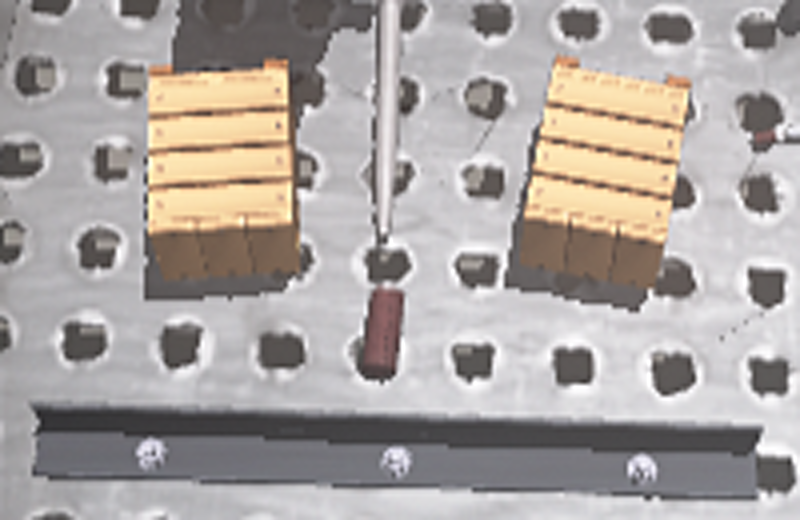

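Request:
servo_tool([
  [[1.0,-4.0,0],2],
  [[1.0,-4.0,0],2],
  [[1.0,-4.0,0],2],
  [[1.5,-3.3,0],1.7],
  [[0.5,0,-4.0],0],
  [[0,0,-4.0],0],
  [[0,0,-4.0],0],
  [[0,0,-3.0],0],
  [[0,0,-1.2],0],
  [[0,0,0],0],
], claw=-0.5)

```text
t: 9.5
ee_pos: [472.9, -114.8, 32.8]
tool_rot: [0.706, -0.705, -0.048, 0.051]
contact_force: [-0.6, 0.2, 0.6]
grip_width: 63.7
```

Run:
```python
from h import *
grab('wrist','w8'); print(manip.sense()['ee_pos'],manip.sense()['t'],manip.sense()['contact_force'],manip.sense()['tool_rot'])
```

```text
[ 474.17995083 -114.76323064   34.19140932] 9.55 [1.14073384 0.0503902  0.26710986] [ 0.70539147 -0.70533119 -0.04903731  0.05026057]
```

View pics/w8.png

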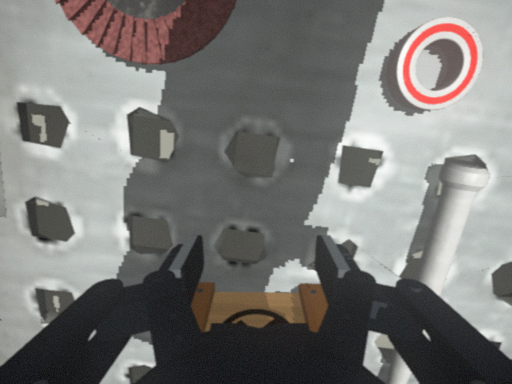

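Request:
servo_tool([
  [[1.2,0.15,0],0],
  [[1.0,0.1,0],0],
  [[0.6,0.08,0],0],
  [[0.6,0.08,0],0],
  [[0.6,0.06,0],0],
  [[0.6,0.02,0],-1],
  [[0.6,0,0],-1],
  [[0.6,0,0],-1],
  [[0.6,0,0],-1],
  [[0.6,0,0],-1],
])

```text
t: 10.55
ee_pos: [545.5, -109.2, 34.2]
tool_rot: [0.707, -0.707, -0.019, 0.019]
contact_force: [-1.9, 0.6, -0.1]
grip_width: 64.3
```

```bash
cat > m.py <<'E'
from h import *
import sys
d=grab('scene',sys.argv[1]); im=d['frame']; cv2.imwrite('pics/c.png',cv2.cvtColor(cv2.resize(im[205:335,140:340],None,fx=4,fy=4,interpolation=2),cv2.COLOR_RGB2BGR))
hsv=cv2.cvtColor(im,cv2.COLOR_RGB2HSV); m=cv2.inRange(hsv,(10,60,190),(28,255,255)); m[:210]=0; m[:,345:]=0; m=cv2.morphologyEx(m,cv2.MORPH_CLOSE,np.ones((5,5)))
for c in cv2.findContours(m,cv2.RETR_EXTERNAL,cv2.CHAIN_APPROX_NONE)[0]:
    if cv2.contourArea(c)<350: continue
    P=np.array([onz(d,u,v,90)[:2] for u,v in c[:,0]],np.float32)
    print(c[:,0].mean(0).round(),[np.round(x,1) for x in cv2.minAreaRect(P)])
s=manip.sense();q=s['tool_rot'];print(s['t'],s['ee_pos'].round(1),s['contact_force'].round(1),'yaw deg',np.degrees(2*np.arctan(-q[2]/q[1])*-1*-1).round(2))
E
python3 m.py s9
```

```text
[194. 259.] [array([ 622.9, -107.1]), array([128.1,  99.5]), np.float64(3.2)]
[292. 242.] [array([572.2, 173.4]), array([ 99.3, 131.1]), np.float64(81.8)]
10.6 [ 546.8 -109.2   34.4] [-0.7 -0.9 -0. ] yaw deg -3.06
```

View pics/c.png

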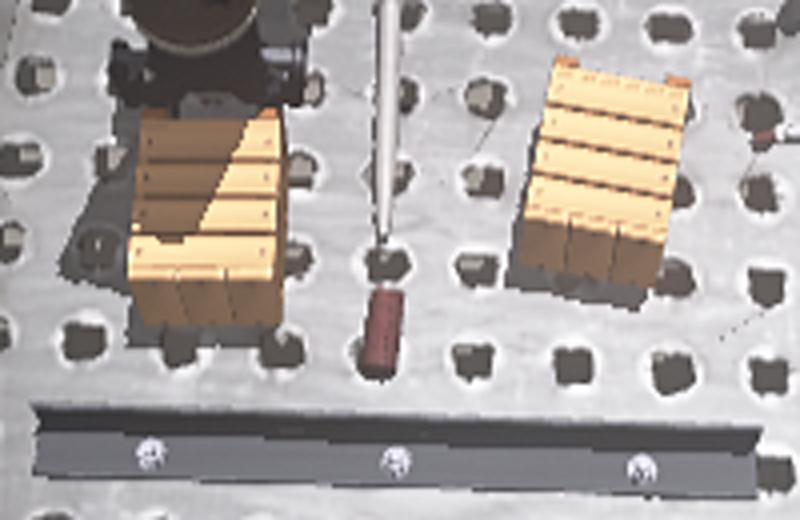

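Request:
servo_tool([
  [[0.8,0.02,0],-1],
  [[0.8,0.02,0],-0.9],
  [[0.8,0.02,0],0],
  [[0.8,0.02,0],0],
  [[0.8,0.02,0],0],
  [[0.8,0.02,0],0],
  [[0.5,0.01,0],0],
  [[0.3,0,0],0],
])

```text
t: 11.4
ee_pos: [601.5, -107.9, 34.3]
tool_rot: [0.707, -0.707, -0.008, 0.008]
contact_force: [-4.4, -0.7, 1.3]
grip_width: 64.0
```

```bash
python3 m.py s10
```

```text
[192. 278.] [array([ 680.9, -107.9]), array([127.6,  99.4]), np.float64(1.5)]
[292. 242.] [array([572.3, 173.4]), array([ 99.2, 131.2]), np.float64(81.6)]
11.45 [ 601.8 -107.9   34.4] [-0.6  1.  -0.4] yaw deg -1.25
```

View pics/c.png

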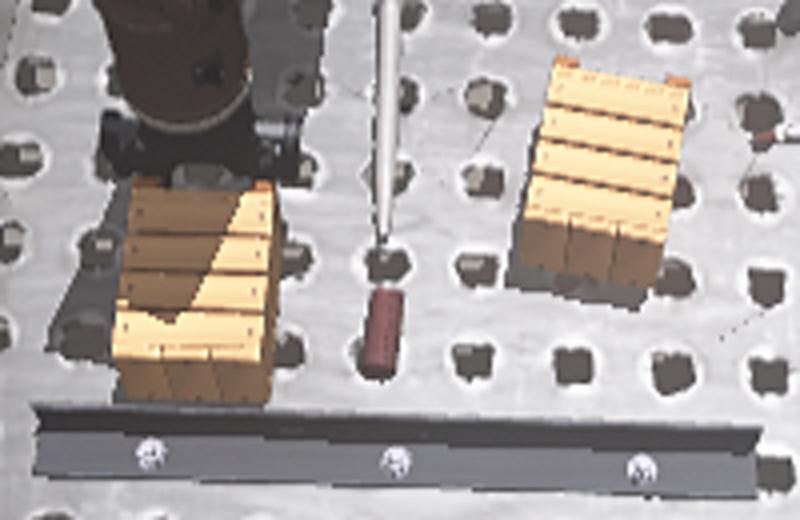

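Request:
servo_tool([
  [[0.5,0.01,0],0],
  [[0.5,0.01,0],0],
  [[0.4,0.01,0],0],
  [[0.2,0,0],0],
  [[0,0,0],0],
])

```text
t: 11.95
ee_pos: [617.7, -107.6, 34.4]
tool_rot: [-0.707, 0.707, 0.008, -0.007]
contact_force: [0.1, 0.1, 0.3]
grip_width: 63.9
```

Request:
servo_tool([
  [[0.2,0,0],0],
  [[0.2,0,0],0],
  [[0,0,0],0],
])

```text
t: 12.25
ee_pos: [618.5, -107.7, 33.7]
tool_rot: [0.707, -0.707, -0.006, 0.009]
contact_force: [-9.1, 0.6, 2.6]
grip_width: 64.1
```

Request:
servo_tool([
  [[0.2,0,0],0],
  [[0.2,0,0],0],
  [[0,0,0],0],
  [[0,0,0],0],
])

```text
t: 12.65
ee_pos: [618.2, -108.2, 32.6]
tool_rot: [0.707, -0.707, -0.003, 0.011]
contact_force: [-21.1, -1.7, 5.7]
grip_width: 64.0
```

```bash
python3 m.py s11
python3 - <<'E'
from h import *
a=cv2.imread('pics/s11.png'); cv2.imwrite('pics/c11.png',cv2.resize(a[230:330,140:260],None,fx=6,fy=6,interpolation=2))
d=grab('side','v11'); a=cv2.imread('pics/v11.png'); cv2.imwrite('pics/c11b.png',cv2.resize(a[150:270,110:230],None,fx=5,fy=5,interpolation=2))
E
```

```text
[192. 284.] [array([ 697. , -103.2]), array([129.7, 107.9]), np.float64(1.3)]
[292. 242.] [array([572.3, 173.4]), array([ 99.2, 131.2]), np.float64(81.6)]
12.7 [ 618.2 -108.2   32.6] [-21.2  -0.7   5.6] yaw deg -0.43
```

View pics/c11.png

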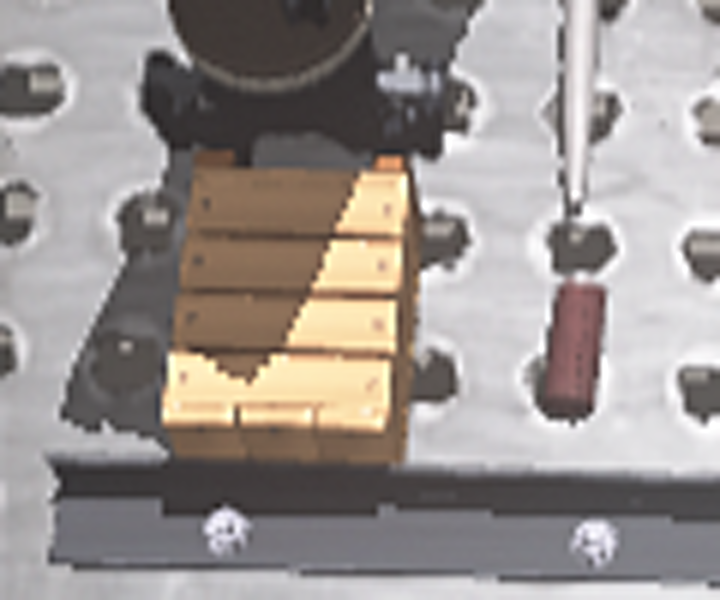

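View pics/c11b.png

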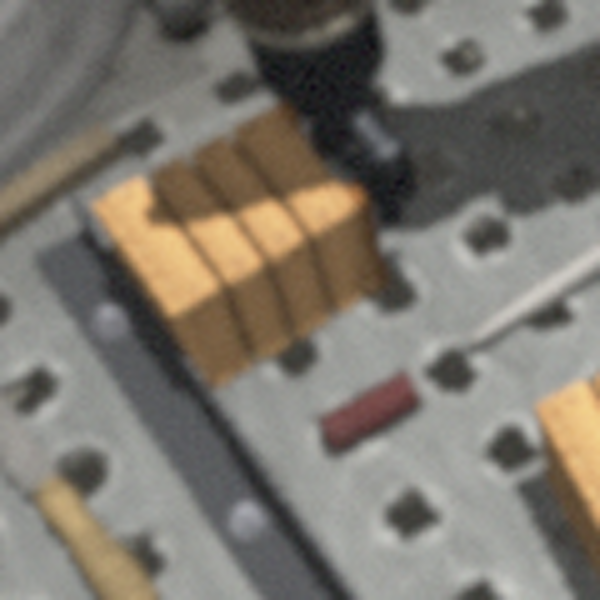

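Request:
servo_tool([
  [[-0.8,0,0],0],
  [[-1.5,0,0],0],
  [[-3.0,0,0],0],
  [[-4.0,0,0],0],
  [[-4.0,0,2.0],0],
  [[-4.0,0,4.0],0],
  [[0,0,0],0],
  [[0,0,0],0],
])

```text
t: 13.55
ee_pos: [458.1, -107.7, 91.1]
tool_rot: [-0.707, 0.707, 0.009, -0.006]
contact_force: [0.0, 0.5, 0.2]
grip_width: 64.2
```

```bash
python3 m.py s12
python3 - <<'E'
from h import *
a=cv2.imread('pics/s12.png'); cv2.imwrite('pics/c12.png',cv2.resize(a[230:335,135:255],None,fx=6,fy=5.7,interpolation=2))
# bar top edge: strongest vertical gradient bright->dark, per column
d=load('s12'); g=cv2.cvtColor(d['frame'],cv2.COLOR_RGB2GRAY).astype(float)
pts=[]
for u in list(range(216,232))+list(range(242,326)):
    col=g[298:322,u]; dg=np.diff(col); k=dg.argmin()
    if 0<k<len(dg)-1:
        a,b,c=-dg[k-1:k+2]; k=k+0.5*(a-c)/(a-2*b+c)
    pts.append(onz(d,u,298+k+.5,40)[:2])
P=np.array(pts)
for _ in range(4):
    f=np.polyfit(P[:,1],P[:,0],1); r=P[:,0]-np.polyval(f,P[:,1]); P=P[abs(r)<max(2,2*r.std())]
print('bar yaw deg',np.degrees(-np.arctan(f[0])).round(2),'x at y=-107',np.polyval(f,-107).round(1),'x at 250',np.polyval(f,250).round(1),len(P),r.std())
E
```

```text
[188. 278.] [array([ 696.7, -103.2]), array([130.2, 108. ]), np.float64(1.4)]
[292. 242.] [array([572.1, 173.4]), array([ 99.2, 131.1]), np.float64(81.6)]
13.6 [ 458.3 -107.6   90.3] [0.3 0.7 0.9] yaw deg -1.43
bar yaw deg 1.39 x at y=-107 763.5 x at 250 754.8 97 0.7677632042552491
```

View pics/c12.png

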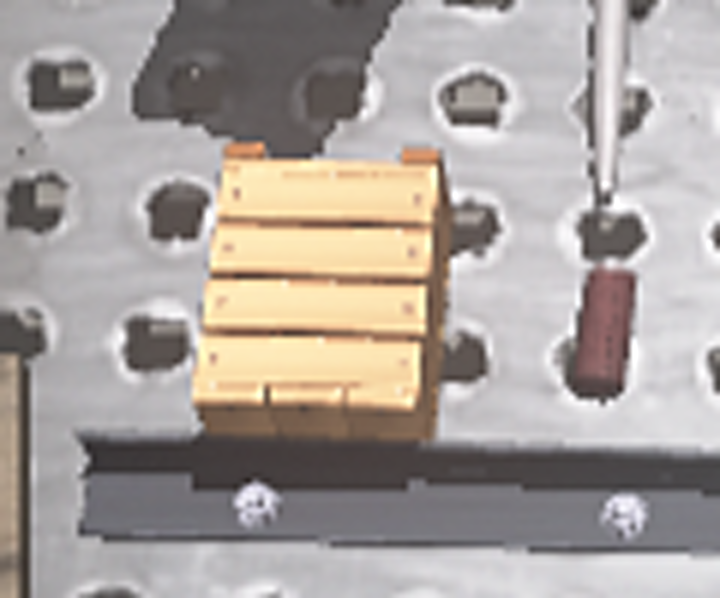

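```bash
cat > seam.py <<'E'
from h import *
import sys
d=load(sys.argv[1]); g=cv2.cvtColor(d['frame'],cv2.COLOR_RGB2GRAY).astype(float)
S=(6,5.7,135,230)
def fit(pts,n):
    P=np.array(pts)
    for _ in range(5):
        f=np.polyfit(P[:,1],P[:,0],1); r=P[:,0]-np.polyval(f,P[:,1]); P=P[abs(r)<max(.6,2*r.std())]
    print(n,'yaw',np.degrees(-np.arctan(f[0])).round(2),'+-',np.degrees(r.std()/np.sqrt(len(P))/P[:,1].std()).round(2),'x@-107',np.polyval(f,-107).round(1),len(P))
def line(n,a,b,z,mode):
    a=(a[0]/6+135-.4,a[1]/5.7+230-.4); b=(b[0]/6+135-.4,b[1]/5.7+230-.4); pts=[]
    for u in range(int(np.ceil(a[0])),int(b[0])+1):
        v0=a[1]+(b[1]-a[1])*(u-a[0])/(b[0]-a[0]); i=int(round(v0)); col=g[i-4:i+5,u]
        if mode=='min':
            w=np.clip(np.median(col)-col,0,None); w[[0,1,-1,-2]]=0; k=(w*np.arange(9)).sum()/max(w.sum(),1e-6); 
        else:
            w=np.clip(-np.diff(col),0,None); w[[0,-1]]=0; k=(w*(np.arange(8)+.5)).sum()/max(w.sum(),1e-6)
        pts.append(onz(d,u,i-4+k,z)[:2])
    fit(pts,n)
line('seam1',(225,222),(432,230),90,'min')
line('seam2',(215,274),(428,283),90,'min')
line('seam3',(210,330),(422,338),90,'min')
line('topback',(200,398),(415,407),90,'grad')
line('barface',(460,448),(715,458),40,'grad')
line('barunder',(205,437),(425,443),40,'grad')
E
python3 seam.py s12
```

```text
seam1 yaw 2.01 +- 0.1 x@-107 671.5 31
seam2 yaw 0.88 +- 0.1 x@-107 699.3 34
seam3 yaw 1.13 +- 0.13 x@-107 727.1 34
topback yaw 1.21 +- 0.17 x@-107 761.1 34
barface yaw 1.26 +- 0.08 x@-107 762.6 40
barunder yaw 1.26 +- 0.11 x@-107 761.4 34
```

Run:
```python
from h import *
grab('scene','s13')
a=load('s0' if 0 else 'scene0')['frame'].astype(int);b=load('s13')['frame'].astype(int)
print('punch/roll region mean diff',abs(a[255:300,226:246]-b[255:300,226:246]).mean())
```

```text
punch/roll region mean diff 5.630740740740741
```

View pics/s13.png

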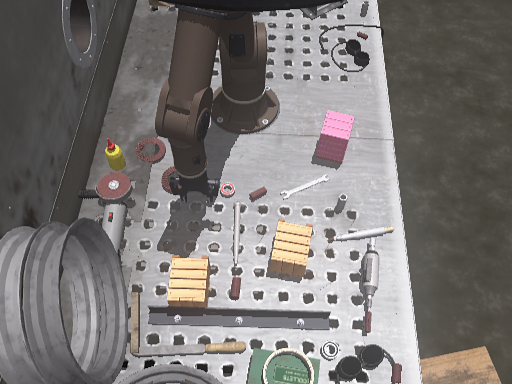

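Run:
```python
from h import *
for n in ['scene0','s1','s6','s12','s13']:
    f=load(n)['frame'][265:305,222:252]; hsv=cv2.cvtColor(f,cv2.COLOR_RGB2HSV)
    m=(((hsv[...,0]<10)|(hsv[...,0]>170))&(hsv[...,1]>80)); v,u=np.nonzero(m); print(n,len(u),u.mean().round(2)+222,v.mean().round(2)+265)
    g=load(n)['frame'][200:270,230:245].min(2)>190; v,u=np.nonzero(g); print('  punch',len(u),u.mean()+230,v.mean()+200)
```

```text
scene0 0 nan nan
  punch 456 237.48684210526315 240.3969298245614
s1 0 nan nan
  punch 548 237.06569343065692 239.63138686131387
s6 0 nan nan
  punch 457 237.49671772428883 240.64332603938732
s12 1 236.0 278.0
  punch 542 237.23616236162363 238.88745387453875
s13 1 236.0 278.0
  punch 547 237.22486288848262 238.76782449725778<stdin>:4: RuntimeWarning: Mean of empty slice.
  ret = ret.dtype.type(ret / rcount)
```

Run:
```python
from h import *
for n in ['scene0','s6','s12','s13']:
    f=load(n)['frame'][265:305,222:252].astype(int); m=(f[...,0]-f[...,1])>25
    v,u=np.nonzero(m); print(n,len(u),u.mean().round(2)+222,v.mean().round(2)+265)
print(manip.sense()['contact_force'],manip.hand_in())
```

```text
scene0 119 235.42 286.03
s6 128 235.43 285.96
s12 141 235.41 286.31
s13 142 235.44 286.33
the job is handed in; nothing more can be done
[-0.52070786  1.00845475  0.43918334] None
```

I tipped both crates onto their backs with closed fingertips. The stamp, seen by the wrist camera, was on the right-hand crate. I pushed that crate with both fingertips against its skids until its lid stood against the dispatch bar. It pressed on the bar with about 21 N. I then backed the arm off and handed in at about 13.7 s.

**Last checks:**
- **Squareness:** the bar measured 1.3–1.4° and the crate's lid edge 1.2°. The crate's board seams were scattered between 0.9° and 2.0°, so the crate's angle is good to about half a degree.
- **Flushness:** the lid edge measured x ≈ 761 mm and the bar face x ≈ 761–763 mm, the same within the calibration error. The crate did not spring back when the arm left.
- **Tool under load:** the tool turned about 0.8° while pressing. I took this as give in the arm, since the crate's own angle matched the bar.
- **Other objects:** the unstamped crate stayed where it fell. The abrasive roll moved less than half a pixel. The punch's mask shifted 0.3 px sideways and 1.6 px lengthwise between views; I put that down to the arm's shadow, as the fingers never came near it. I did not measure the pink crate's position, but it looks unmoved in the last picture.

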